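Push the dissection board home into the corner stop

ROBOT

A 6-joint arm with a two-finger parallel gripper is mounted at the origin on the work surface. World frame = base frame: x ahead of the robot, y to its left, z up, the work surface at z = 0. Lengths are in m, angles in rad, forces in N, time in s.
With the tool pointing down it reaches from about 0.35 to 0.975 m from the base axis. Payload 4.9 kg.
Tool frame: the origin (TCP) lies at the very end of the fingers, on their centre line; the grasp point (between the pads) lies 19 mm behind it (ctrl.grip_point_offset is the distance from the TCP to the grasp point, in m); z points along the fingers, y is the line along which they close (so a half turn about z gives the same grasp; the last joint's range is limited). The gripper opens to 85 mm and grips with 20 to 120 N. Pads are 22 mm wide; open, the fingers measure 114 mm over their backs; the gripper's body (76 mm by 85 mm) begins 54 mm behind the grasp point. The pads swing forward as they close: fully open they stand 13 mm farther back than shut.
Start: joints at [1.05, 0.053, 1.613, -0, 1.476, -0.119], TCP at [0.244, 0.575, 0.231] pointing down, gripper open.
Joint ranges: [-3.01, 3.01], [-1.01, 2.22], [0.06, 2.58], [-1.02, 4.17], [0.09, 2.62], [-3.14, 3.14]. Speed limits (rad/s): [2.57, 2.57, 3.14, 3.14, 3.14, 3.14].

INTERFACE

Orientations are given as a rotation vector (axis times angle).
In Python, from station import ctrl gives the robot as it stands.
- The arm moves only by the tool send_rows, never from a script. Its argument "rows" is a list of rows, each a list of 3 entries, a list of its own where there are three numbers: the finger opening in cm, from 0 to 8.54, then the shift along the tool's x, y, z in cm, then the turn about the tool's z in degrees. A call has 1 to 10 rows; each row shifts and turns the commanded pose from where the row before left it, along the tool's axes as they then stand; what a row does not reach is not made up. A row lasts 1/8 s, in which the tool goes at most 62.5 mm and 10.7 degrees, less where a joint would pass 70% of its speed; a pose out of reach is approached as far as the arm can. A call with a gripper value outside its range is refused whole. The fingers move at their own pace and stop on an object; "newtons" is the grip in N (left out, the last holds). Time passes only in rows, so rows that do not move let the fingers close. It gives the time, the measured TCP pose, the force, the opening and the grip force at its end, in the units of the state.
- ctrl.get_obs(): the state, without advancing time (a new reading comes with each control period).
- ctrl.get_image(name): name is "scene" or "top"; returns a dict with "frame" (384x512x3 uint8, red, green, blue), "range_z" (384x512 float32, m along the optical axis (not along the pixel's ray), 0 where there is no reading), "fx", "fy", "cx", "cy" (pixels), "k1" (the pictures are not rectified: a ray, as slopes to the right and down, at radius r is drawn at 1 + k1 r^2 times it, then the intrinsics apply), "cam_to_world" (4x4, takes a point from camera to world coordinates). Camera axes: x right, y down, z forward; pixel columns grow to the right and rows downward; lengths in m; the calibration is good to about 2 mm. A picture is of the moment at which its call begins.
- ctrl.finish_job(): hands the job in; it is judged then, once.
The state is a dict: "t": time; "q": joint angles; "dq": joint speeds; "effort": joint torques, N m; "tool_pos": TCP position; "tool_rot": TCP orientation; "contact_force": force on the tool from outside, world axes, zero at the start; "wrist_torque": the same for the moment, N m; "opening": finger opening in m; "grip_force": force on a finger pad.
Only numpy, scipy, OpenCV 4.12 (cv2) and the standard library are available. Lean on these libraries where they do the work, as an engineer would, in place of code of your own. Each camera call takes 0.05 s, during which the arm holds its last target. There are 200 camera calls.

TASK

Push the white dissection board along the table, without gripping or lifting it, until it is home in the corner for the next student: one long side flush along the steel rail and a short end up against the square block at the end of the rail (not the round post at the other end). Leave everything else where it stands, and finish with the arm clear.

Things in the scene. Friction and masses are not known exactly. Their poses are not given: they have to be found in the camera images.
- board: Loose white plastic board lying flat, 100 mm along its x, 160 mm along its y, 22 mm thick, with a shallow grey groove line round its top; 0.3 to 0.55 kg, too wide to grip, slides on the table with ordinary friction. Origin at the centre of its underside; z up. It starts between the robot and the rail, its long sides within about 20 degrees of the rail's direction, its far long side (its +x side) facing the rail.
- rail: Steel rail fixed to the table, 460 mm long along its y, 22 mm wide, 25 mm high. Origin at table height at the middle of the long face that looks towards the robot; its x points from that face away from the robot, so the board belongs at negative x, its centre 50 mm from the face when home. The block and the post stand against this face near the two ends, 400 mm clear between them.
- block: Square-cornered steel block fixed to the table in front of the rail at one end (either the left or the right): 50 mm along the rail's x, 30 mm along the rail's y, 45 mm high, axes parallel to the rail's. Origin at the centre of its underside. This is the end stop to push the board against: the board's centre is then 95 mm from the block's centre along the rail.
- post: Round steel post, 30 mm across, 45 mm high, fixed to the table in front of the rail at the other end from the block. Origin at the centre of its underside. Not the one to push against.
- jar: Closed amber jar, 52 mm across, 65 mm tall. Leave alone. Origin at the centre of its underside.
- cup: Open steel cup, 64 mm across the rim, 45 mm tall. Leave alone. Origin at the centre of its underside.
- syringe: Syringe lying flat, about 140 mm long and 25 mm high, along its x. Leave alone. Origin at the centre of its underside.
- forceps: Steel forceps lying flat, about 135 mm long, 5 mm high, along its x. Leave alone. Origin at the centre of its underside.
- tape: Roll of grey tape lying flat, 72 mm across, 25 mm high, behind the rail. Leave alone. Origin at the centre of its underside.
There are look-alikes about, which are no part of the job. Leave any orange or yellow look-alike of the board alone. Leave any brown look-alike of the block alone.

How it is judged:
At the end, for the whole second after the job is handed in: The board lies flat and at rest, its long side parallel to the rail within 2 degrees and its centre no more than 4.5 mm beyond flush from the rail's face, its short end within 5 mm of the square block (x of board in the frame of rail between -0.0545 and -0.045 m and angle between the y axis of board and the y axis of rail, either way round below 0.035 rad and y of block in the frame of board between -0.1 and 0.1 m and height (world z) of board below 0.004 m and angle between board's own z axis and vertical below 0.05 rad and linear speed of board below 0.01 m/s); the robot touches nothing.
It fails at once if the board is lifted or tipped (more than 10 mm up, or tilted more than 10 degrees) (height (world z) of board above 0.01 m or angle between board's own z axis and vertical above 0.175 rad).
It fails at once if a bystander is moved more than 20 mm (distance of any of jar, cup, syringe, forceps, tape from where it was at the start of the episode above 0.02 m).
It also fails if it takes over 51 s, if anything falls off the work surface, if the arm or the gripper's body presses on something with over 40 N, if the wrist force passes 120 N, or if a joint passes its speed limit or range.

## Working session

There is one attempt and no reset: what is moved stays moved. The work goes in short steps, Python scripts to look and compute and a tool call to move; the robot and the scene stay as the last step left them, time stands still between calls to the robot, and variables do not carry over. Pictures are saved under pics/ and viewed, at most 10 in all, crops included, and the job is handed in when it is done.

Besides the shell and the picture viewer there is one more tool, called after ">>>" as a command line: name --argument value ..., lists and objects as JSON in quotes. send_rows: Moves the arm, as the interface text tells. Its arguments: {"type":"object","properties":{"rows":{"type":"array","items":{"type":"array"}},"newtons":{"type":"number"}},"required":["rows"]}

```bash
mkdir -p pics
cat > h.py <<'E'
import numpy as np, cv2
from station import ctrl
def cam(n): return ctrl.get_image(n)
def rays(im,uv):
    K=np.array([[im['fx'],0,im['cx']],[0,im['fy'],im['cy']],[0,0,1]])
    # undistort by fixed point (k1 only)
    d=(np.atleast_2d(uv).astype(float)-[im['cx'],im['cy']])/[im['fx'],im['fy']]; s=d.copy()
    for _ in range(20): s=d/(1+im['k1']*(s**2).sum(1,keepdims=True))
    T=np.array(im['cam_to_world']); return T[:3,3], np.c_[s,np.ones(len(s))]@T[:3,:3].T
def plane(im,uv,z):
    o,r=rays(im,uv); return (o+r*((z-o[2])/r[:,2:]))[:,:2]
E
python3 - <<'E'
from h import *
for n in('top','scene'):
    im=cam(n); cv2.imwrite(f'pics/{n}0.png',im['frame'][:,:,::-1]); print(n,im['k1'],np.round(im['cam_to_world'],3))
o=ctrl.get_obs(); print(o['t'],o['tool_pos'],o['tool_rot'],o['contact_force'])
E
```

```text
top -0.1533239052630048 [[-0.021 -0.998  0.058  0.495]
 [-1.     0.022  0.014  0.049]
 [-0.015 -0.058 -0.998  0.993]
 [ 0.     0.     0.     1.   ]]
scene -0.01313377981515844 [[-6.660e-01  5.590e-01 -4.940e-01  1.017e+00]
 [ 7.460e-01  5.000e-01 -4.400e-01  4.750e-01]
 [ 1.000e-03 -6.620e-01 -7.500e-01  7.460e-01]
 [ 0.000e+00  0.000e+00  0.000e+00  1.000e+00]]
0.1 [0.24412276 0.57473164 0.23017448] [-6.26735538e-01 -3.07783771e+00  2.82397871e-03] [ 0.18417662 -0.09061798 -0.23225382]
```

View pics/top0.png

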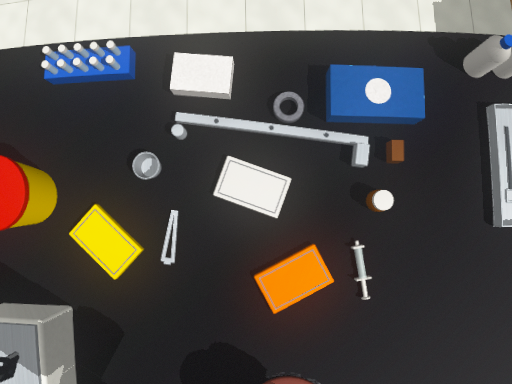

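View pics/scene0.png

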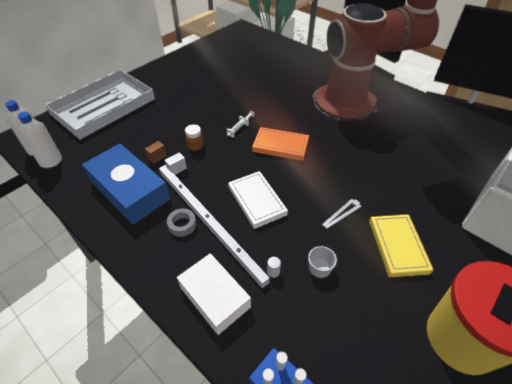

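Top view: the board is centred near (253,187). The rail runs from (178,118) to (367,140), with the post at (179,131) and the block at (361,155), on the right (-y) end. The jar is at (380,200) and the cup at (146,165). The scene view agrees.

```bash
cat >> h.py <<'E'
def outl(q): return np.round(q,4).tolist()
def board(im,hint=None):
    f=im['frame'].astype(int); m=((f.min(2)>165)&(f.max(2)-f.min(2)<30)).astype(np.uint8)
    m[:135]=0; m[:,:195]=0; m[:,372:]=0; m[240:]=0
    m=cv2.morphologyEx(m,cv2.MORPH_OPEN,np.ones((5,5)))
    m=cv2.morphologyEx(m,cv2.MORPH_CLOSE,np.ones((9,9)))
    c=max(cv2.findContours(m,0,1)[0],key=cv2.contourArea)
    P=plane(im,c[:,0],.022).astype(np.float32)
    r=cv2.minAreaRect(P*1000); return r,cv2.boxPoints(r)/1000
def rail(im):
    f=im['frame'].astype(int); g=f.min(2); pts=[]
    for u in range(195,355):
        if 265<u<308: continue
        e=np.interp(u,[178,367],[115,137]); v0=int(e)-7
        col=g[v0:v0+20,u]; k=np.argmax(col>90)
        if k>0: pts.append((u+.0,v0+k-1+(90-col[k-1])/(col[k]-col[k-1])))
    P=plane(im,np.array(pts),.025)
    vx,vy,x,y=cv2.fitLine(P.astype(np.float32),cv2.DIST_HUBER,0,1e-4,1e-4).ravel()
    return np.array([vx,vy])*np.sign(vy),np.array([x,y]),P
E
python3 - <<'E'
from h import *
im=cam('top'); r,b=board(im); print(r,outl(b))
d,p,P=rail(im); n=np.array([d[1],-d[0]])  # away from robot
print('rail dir',d,'angle deg',np.degrees(np.arctan2(-d[0],d[1])),'resid',np.std((P-p)@n),len(P))
face=p-.022*n; print('facept',face)
# depth check of heights/positions in whole picture
v,u=np.mgrid[:384,:512]; o,R=rays(im,np.c_[u.ravel(),v.ravel()])
W=(o+R*im['range_z'].reshape(-1,1)).reshape(384,512,3)
for nm,(a,b_,c,e),z in(('block',(345,375,135,172),(.04,.05)),('post',(168,192,120,142),(.04,.05)),('jar',(362,400,185,215),(.055,.075)),('cup',(128,165,148,184),(.038,.055)),('rail',(190,350,105,145),(.018,.032)),('boardd',(205,300,145,225),(.015,.03)),('orange',(250,340,240,316),(.012,.05)),('syr',(345,375,235,305),(.008,.03))):
    w=W[c:e,a:b_].reshape(-1,3); w=w[(w[:,2]>z[0])&(w[:,2]<z[1])]
    if len(w): print(nm,len(w),w.mean(0).round(4),w.min(0).round(3),w.max(0).round(3), 's,n of mean', ((w[:,:2].mean(0)-face)@d).round(4),((w[:,:2].mean(0)-face)@n).round(4))
q=b.mean(0)-face; print('board s,n',q@d,q@n, 'corners s,n',[(round((c-face)@d,4),round((c-face)@n,4)) for c in b])
E
```

```text
((560.167236328125, 71.70832824707031), (158.33465576171875, 98.52532196044922), 68.82450866699219) [[0.48559999465942383, 0.015699999406933784], [0.5774999856948853, -0.019899999722838402], [0.6347000002861023, 0.12770000100135803], [0.5428000092506409, 0.16329999268054962]]
rail dir [0.15244791 0.9883115 ] angle deg -8.768812 resid 0.0002929205326752756 118
facept [0.6896958  0.04771042]
block 258 [ 0.6279 -0.1824  0.0445] [ 0.604 -0.201  0.04 ] [ 0.653 -0.166  0.049] s,n of mean -0.2369 -0.026
post 130 [0.6926 0.2427 0.0433] [0.679 0.228 0.04 ] [0.707 0.256 0.047] s,n of mean 0.1932 -0.0268
jar 340 [ 0.5209 -0.2205  0.0642] [ 0.498 -0.243  0.055] [ 0.543 -0.198  0.069] s,n of mean -0.2908 -0.1259
cup 135 [0.6137 0.3197 0.0427] [0.583 0.284 0.038] [0.644 0.349 0.048] s,n of mean 0.2572 -0.1165
rail 1784 [0.7017 0.018  0.024 ] [ 0.657 -0.16   0.018] [0.751 0.215 0.032] s,n of mean -0.0276 0.0164
boardd 2927 [0.5603 0.071  0.021 ] [ 0.488 -0.019  0.015] [0.635 0.161 0.027] s,n of mean 0.0033 -0.1315
orange 2956 [ 0.3444 -0.0208  0.021 ] [ 0.267 -0.114  0.012] [0.423 0.071 0.027] s,n of mean -0.1204 -0.3308
syr 408 [ 0.3634 -0.1774  0.0186] [ 0.291 -0.198  0.009] [ 0.427 -0.159  0.028] s,n of mean -0.2723 -0.2882
board s,n 0.0039710477 -0.13167296 corners s,n [(np.float32(-0.0628), np.float32(-0.1968)), (np.float32(-0.0839), np.float32(-0.1006)), (np.float32(0.0707), np.float32(-0.0666)), (np.float32(0.0919), np.float32(-0.1628))]
```

>>> send_rows --rows '[[4, [0, 0, 0], -7.1], [4, [0, 0, 0], -7.1], [4, [0, 0, 0], 0]]' --newtons 40

```text
t: 0.52
tool_pos: [0.2443, 0.575, 0.2308]
tool_rot: [-0.244, -3.132, 0.001]
contact_force: [0.0, 0.7, 0.6]
opening: 0.0401
grip_force: 0.0
```

```bash
cat >> h.py <<'E'
D=np.array([.15245,.98831]); N=np.array([.98831,-.15245]); F=np.array([.6897,.0477])
from scipy.spatial.transform import Rotation as Ro
def st(goal=None):
    o=ctrl.get_obs(); R=Ro.from_rotvec(o['tool_rot']).as_matrix(); p=np.array(o['tool_pos'])
    q=p[:2]-F; print('t',o['t'],'pos',p.round(4),'s,n',(q@D).round(4),(q@N).round(4),'open',o['opening'],'F',np.round(o['contact_force'],1))
    print('yaw err deg',np.degrees(np.arctan2(R[:2,1]@N,R[:2,1]@D)),'tilt',R[2].round(3))
    if goal is not None:
        g=np.r_[F+goal[0]*D+goal[1]*N,goal[2]]; print('shift cm',((g-p)@R*100).round(2))
E
python3 -c "
from h import *
st((0.004,-.235,.12))"
```

```text
t 0.525 pos [0.2443 0.575  0.2308] s,n 0.4532 -0.5206 open 0.04014270499491727 F [0.  0.7 0.6]
yaw err deg 0.134550620718888 tilt [ 0.    -0.001 -1.   ]
shift cm [-28.67 -44.85  11.11]
```

>>> send_rows --rows '[[4, [-2.9, -4.5, 0], 0], [4, [-2.9, -4.5, 0], 0], [4, [-2.9, -4.5, 0], 0], [4, [-2.9, -4.5, 0], 0], [4, [-2.9, -4.5, 0], 0], [4, [-2.9, -4.5, 0], 0], [4, [-2.9, -4.5, 1], 0], [4, [-2.9, -4.5, 2], 0], [4, [-2.8, -4.5, 3], 0], [4, [-2.7, -4.4, 3], 0]]'

```text
t: 1.78
tool_pos: [0.4598, 0.0858, 0.1409]
tool_rot: [0.246, 3.13, 0.0]
contact_force: [1.1, -0.1, 1.4]
opening: 0.0398
grip_force: 0.0
```

```bash
python3 -c "
from h import *
st((0.004,-.235,.03))"
```

```text
t 1.775 pos [0.4598 0.0858 0.1409] s,n 0.0026 -0.233 open 0.039816255729618145 F [ 1.1 -0.1  1.4]
yaw err deg 0.2038518611794958 tilt [-0.002  0.    -1.   ]
shift cm [ 0.21  0.14 11.09]
```

>>> send_rows --rows '[[4, [0.2, 0, 4], 0], [4, [0, 0, 4], 0], [4, [0, 0, 3], 0], [4, [0, 0, 1.5], 0], [4, [0, 0, 1], 0], [4, [0, 0, 0], 0]]'

```text
t: 2.52
tool_pos: [0.4573, 0.0879, 0.0064]
tool_rot: [-0.242, -3.132, 0.0]
contact_force: [0.2, 0.7, 0.7]
opening: 0.0399
grip_force: 0.0
```

>>> send_rows --rows '[[4, [-1, 0, 0], 0], [4, [-1, 0, 0], 0], [4, [-1, 0, 0], 0], [4, [-1, 0, 0], 0], [4, [-0.8, 0, 0], 0], [4, [-0.8, 0, 0], 0], [4, [-0.8, 0, 0], 0], [4, [-0.8, 0, 0], 0], [4, [-0.8, 0, 0], 0], [4, [0, 0, 0], 0]]'

```text
t: 3.78
tool_pos: [0.5377, 0.0755, 0.0067]
tool_rot: [0.241, 3.13, 0.0]
contact_force: [-0.2, 0.1, -0.3]
opening: 0.0397
grip_force: 0.0
```

```bash
cat >> h.py <<'E'
def bsn(save=None):
    im=cam('top'); r,b=board(im); q=b-F; S=np.c_[q@D,q@N]; c=S.mean(0)
    e=max((S[1]-S[0],S[2]-S[1]),key=np.linalg.norm); e=e*np.sign(e[0])
    print('board size',np.round(r[1],1),'centre s,n',c.round(4),'angle',np.degrees(np.arctan2(e[1],e[0])).round(2),'corners',S.round(4).tolist())
    if save: cv2.imwrite(save,cv2.resize(im['frame'][80:260,150:420,::-1],None,fx=2.5,fy=2.5))
E
python3 -c "
from h import *
st((0.004,-.111,.005)); bsn('pics/a1.png')"
```

```text
t 3.775 pos [0.5377 0.0755 0.0067] s,n 0.0043 -0.1545 open 0.03974472458139546 F [-0.2  0.1 -0.3]
yaw err deg 0.0543489755480578 tilt [-0.002  0.    -1.   ]
shift cm [-4.35 -0.03  0.18]
board size [157.9  48.4] centre s,n [ 0.0145 -0.0681] angle -0.15 corners [[-0.0645, -0.0921], [-0.0644, -0.0437], [0.0935, -0.0441], [0.0934, -0.0926]]
```

View pics/a1.png

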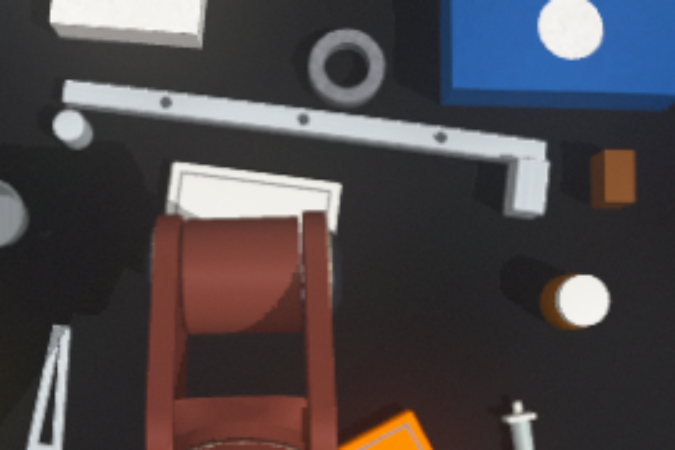

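The crop shows the board, partly hidden by the arm, already parallel to the rail, with a gap of about 44 mm. I'll push it on until it's flush.

>>> send_rows --rows '[[4, [-0.8, 0, 0], 0], [4, [-0.8, 0, 0], 0], [4, [-0.8, 0, 0], 0], [4, [-0.8, 0, 0], 0], [4, [-0.6, 0, 0], 0], [4, [-0.3, 0, 0], 0], [4, [-0.2, 0, 0], 0], [4, [0, 0, 0], 0]]'

```text
t: 4.82
tool_pos: [0.5791, 0.0689, 0.0063]
tool_rot: [0.242, 3.131, -0.0]
contact_force: [-3.4, -0.0, 1.2]
opening: 0.0402
grip_force: 1.2
```

```bash
python3 -c "
from h import *
st((0.004,-.111,.005)); bsn()"
```

```text
t 4.825 pos [0.5791 0.0689 0.0063] s,n 0.0041 -0.1126 open 0.04024589610599121 F [-3.4 -0.   1.2]
yaw err deg 0.05460676341107529 tilt [-0.001  0.    -1.   ]
shift cm [-0.16 -0.01  0.13]
board size [92.7 68.5] centre s,n [-0.2091 -0.0158] angle -6.6 corners [[-0.2591, -0.0445], [-0.2512, 0.0235], [-0.1591, 0.0129], [-0.167, -0.0552]]
```

>>> send_rows --rows '[[4, [-0.2, 0, 0], 0], [4, [-0.1, 0, 0], 0], [4, [0, 0, 0], 0]]'

```text
t: 5.25
tool_pos: [0.58, 0.0687, 0.0061]
tool_rot: [-0.241, -3.128, -0.0]
contact_force: [-10.3, 1.2, 6.7]
opening: 0.0403
grip_force: 4.6
```

>>> send_rows --rows '[[4, [0.6, 0, 0], 0], [4, [2, 0, 0], 0], [4, [2, 0, -3], 0], [4, [0, 0, -5], 0], [4, [0, 2, -4], 0], [4, [0, 4, 0], 0], [4, [0, 4, 0], 0], [4, [0, 2, 0], 0], [4, [0, 0, 0], 0]]'

```text
t: 6.38
tool_pos: [0.5548, 0.1947, 0.1262]
tool_rot: [0.239, 3.132, -0.001]
contact_force: [0.2, 1.0, -0.2]
opening: 0.0398
grip_force: 0.0
```

```bash
python3 -c "
from h import *
st((0.13,-.055,.12)); bsn('pics/a2.png'); print(ctrl.get_obs()['q'])"
```

```text
t 6.375 pos [0.5548 0.1947 0.1262] s,n 0.1247 -0.1557 open 0.03979378369784741 F [ 0.2  1.  -0.2]
yaw err deg -0.04897362817394368 tilt [-0.001 -0.    -1.   ]
shift cm [-10.07   0.52   0.62]
board size [158.2  98.7] centre s,n [ 0.0141 -0.0509] angle -0.03 corners [[-0.065, -0.1002], [-0.065, -0.0015], [0.0932, -0.0016], [0.0932, -0.1003]]
[ 2.09938168e-01  5.20859491e-02  1.79481217e+00 -8.06935566e-04
  1.29484944e+00 -1.20737728e+00]
```

View pics/a2.png

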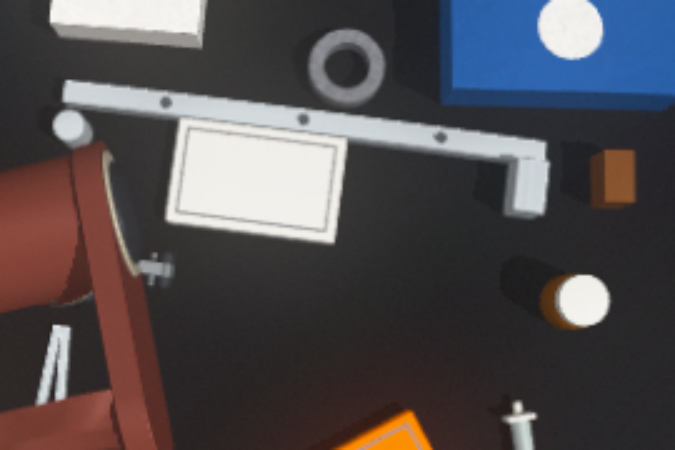

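The board is flush with the rail at image (255,180), clear of both the post and the block. Next I'll turn the gripper 90° and push from the left end.

>>> send_rows --rows '[[4, [-3, 0.5, 0], 10], [4, [0, 0, 0], 10], [4, [0, 0, 0], 10], [4, [0, 0, 0], 10], [4, [0, 0, 0], 10], [4, [0, 0, 0], 10], [4, [0, 0, 0], 10], [4, [0, 0, 0], 10], [4, [0, 0, 0], 10], [4, [0, 0, 0], 0]]'

```text
t: 7.68
tool_pos: [0.5851, 0.193, 0.1261]
tool_rot: [2.385, 2.044, -0.001]
contact_force: [-0.2, 0.5, -0.0]
opening: 0.0403
grip_force: 0.0
```

```bash
python3 -c "
from h import *
st((0.13,-.055,.006))"
```

```text
t 7.675 pos [0.5851 0.193  0.1261] s,n 0.1276 -0.1256 open 0.04027815511269592 F [-0.2  0.5 -0. ]
yaw err deg 90.02776246865741 tilt [-0.001 -0.    -1.   ]
shift cm [ 0.25  7.06 12.01]
```

>>> send_rows --rows '[[4, [0.2, 3.5, 0], 0], [4, [0, 3.5, 0], 0], [4, [0, 0, 3], 0], [4, [0, 0, 4], 0], [4, [0, 0, 3], 0], [4, [0, 0, 1.5], 0], [4, [0, 0, 0.5], 0], [4, [0, 0, 0], 0]]'

```text
t: 8.68
tool_pos: [0.6553, 0.1856, 0.0073]
tool_rot: [2.385, 2.044, 0.002]
contact_force: [0.3, -0.2, -0.1]
opening: 0.04
grip_force: 0.0
```

>>> send_rows --rows '[[4, [-1, 0, 0], 0], [4, [-1, 0, 0], 0], [4, [-0.8, 0, 0], 0], [4, [-0.8, 0, 0], 0], [4, [-0.8, 0, 0], 0], [4, [-0.8, 0, 0], 0], [4, [-0.8, 0, 0], 0], [4, [-0.8, 0, 0], 0], [4, [-0.8, 0, 0], 0], [4, [0, 0, 0], 0]]'

```text
t: 9.93
tool_pos: [0.6421, 0.1091, 0.0055]
tool_rot: [2.386, 2.043, -0.004]
contact_force: [0.1, -0.4, 0.9]
opening: 0.0398
grip_force: 0.0
```

```bash
python3 -c "
from h import *
st((-.051,-.055,.006)); bsn('pics/a3.png')"
```

```text
t 9.925 pos [0.6421 0.1091 0.0055] s,n 0.0534 -0.0564 open 0.039843147981489954 F [ 0.1 -0.4  0.9]
yaw err deg 90.08240898789393 tilt [-0.002 -0.002 -1.   ]
shift cm [-10.44   0.16  -0.02]
board size [115.3  99.2] centre s,n [-0.0615 -0.0516] angle 0.03 corners [[-0.1191, -0.1012], [-0.1192, -0.002], [-0.0038, -0.002], [-0.0038, -0.1011]]
```

View pics/a3.png

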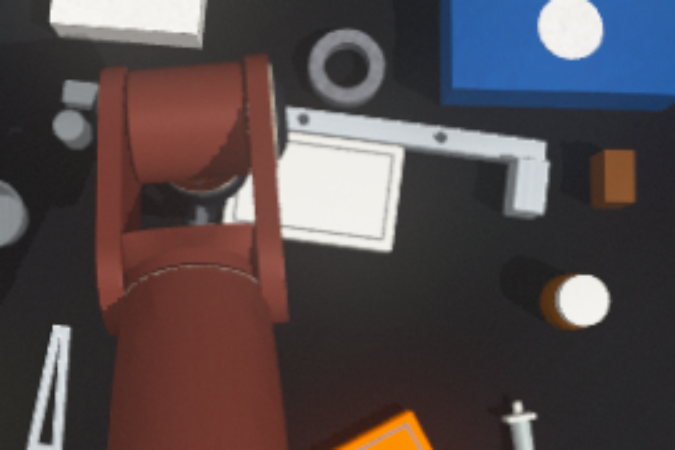

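The board is sliding along the rail, still parallel, with about 102 mm left to the block.

>>> send_rows --rows '[[4, [-1, 0, 0], 0], [4, [-1, 0, 0], 0], [4, [-1, 0, 0], 0], [4, [-1, 0, 0], 0], [4, [-1, 0, 0], 0], [4, [-1, 0, 0], 0], [4, [-1, 0, 0], 0], [4, [-1, 0, 0], 0], [4, [-1, 0, 0], 0], [4, [-0.6, 0, 0], 0]]'

```text
t: 11.22
tool_pos: [0.628, 0.0151, 0.0063]
tool_rot: [-2.386, -2.043, 0.0]
contact_force: [-0.0, 2.5, -0.6]
opening: 0.0398
grip_force: 1.1
```

>>> send_rows --rows '[[4, [-0.2, 0, 0], 0], [4, [-0.2, 0, 0], 0], [4, [-0.2, 0, 0], 0], [4, [0, 0, 0], 0]]'

```text
t: 11.72
tool_pos: [0.6272, 0.0097, 0.0063]
tool_rot: [2.385, 2.044, -0.0]
contact_force: [0.1, 2.0, -1.0]
opening: 0.0398
grip_force: 0.7
```

```bash
python3 -c "
from h import *
st((-.051,-.055,.006)); bsn()"
```

```text
t 11.725 pos [0.6272 0.0097 0.0063] s,n -0.0471 -0.056 open 0.039825564326233055 F [ 0.1  2.  -1. ]
yaw err deg 90.04138945502578 tilt [-0. -0. -1.]
shift cm [-0.39  0.1   0.03]
board size [111.6 116.2] centre s,n [-0.2026 -0.0407] angle 83.13 corners [[-0.265, -0.0917], [-0.2511, 0.0237], [-0.1403, 0.0103], [-0.1542, -0.1051]]
```

>>> send_rows --rows '[[4, [-0.2, 0, 0], 0], [4, [-0.1, 0, 0], 0], [4, [0, 0, 0], 0]]'

```text
t: 12.15
tool_pos: [0.6268, 0.0072, 0.0063]
tool_rot: [-2.386, -2.044, -0.001]
contact_force: [0.0, 4.1, -0.7]
opening: 0.0399
grip_force: 2.0
```

>>> send_rows --rows '[[4, [-0.1, 0, 0], 0], [4, [-0.1, 0, 0], 0], [4, [0, 0, 0], 0]]'

```text
t: 12.52
tool_pos: [0.6267, 0.0071, 0.0064]
tool_rot: [-2.384, -2.042, -0.005]
contact_force: [0.4, 9.8, -0.4]
opening: 0.0404
grip_force: 5.2
```

The force rose and the motion stopped, so the board is against the block. I'll back off, rise clear and check.

>>> send_rows --rows '[[4, [0.6, 0, 0], 0], [4, [2, 0, 0], 0], [4, [1, 0, -3], 0], [4, [0, 0, -5], 0], [4, [0, 0, -5], 0], [4, [4, -4, 0], 0], [4, [4, -4, 0], 0], [4, [4, -4, 0], 0], [4, [4, -4, 0], 0], [4, [0, 0, 0], 0]]'

```text
t: 13.78
tool_pos: [0.4964, 0.226, 0.1365]
tool_rot: [2.38, 2.05, 0.0]
contact_force: [-0.2, -0.2, -0.4]
opening: 0.0399
grip_force: 0.0
```

```bash
python3 -c "
from h import *
st(); bsn('pics/a4.png')"
```

```text
t 13.775 pos [0.4964 0.226  0.1365] s,n 0.1467 -0.2182 open 0.03993521553619047 F [-0.2 -0.2 -0.4]
yaw err deg 89.75025649782074 tilt [-0.  0. -1.]
board size [198.6 115.7] centre s,n [-0.1599 -0.0465] angle -7.57 corners [[-0.266, -0.0907], [-0.2507, 0.024], [-0.0539, -0.0022], [-0.0691, -0.1169]]
```

View pics/a4.png

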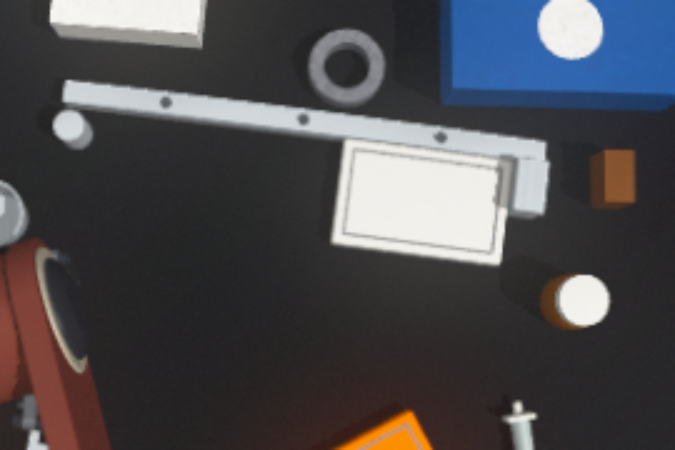

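The board is in the corner: its right end sits in the block's shadow at (505,185), and its long side lies along the rail. I'll check the near edge and the left edge numerically.

Run:
```python
from h import *
im=cam('top'); f=im['frame'].astype(int)
m=((f.min(2)>165)&(f.max(2)-f.min(2)<30)).astype(np.uint8)
m[:135]=0; m[:,:195]=0; m[:,372:]=0; m[240:]=0
m=cv2.morphologyEx(m,cv2.MORPH_CLOSE,np.ones((9,9)))
c=max(cv2.findContours(m,0,1)[0],key=cv2.contourArea)[:,0]
q=plane(im,c,.022)-F; S=np.c_[q@D,q@N]
a=S[(S[:,1]<-.09)&(S[:,0]>-.21)&(S[:,0]<-.07)]; k=np.polyfit(a[:,0],a[:,1],1); print('near side n',np.polyval(k,-.142),'deg',np.degrees(k[0]))
b=S[(S[:,0]>-.075)&(S[:,1]>-.09)&(S[:,1]<-.01)]; print('left end s',b[:,0].mean(),b[:,0].std())
b=S[(S[:,0]<-.2)&(S[:,1]<-.06)&(S[:,1]>-.095)]; print('right end s',b[:,0].mean(),b[:,0].std())
```

```text
near side n -0.09919921050204734 deg -0.12005860774676455
left end s -0.06413364958698237 0.0006952114236718422
right end s -0.22039211059249517 0.0006653066253589219
```

Everything measures in tolerance: the near side is at about -99 to -100 mm, the angle is -0.1°, and the end is at -0.2205 to -0.222 against the block. I'm handing it in.

```bash
python3 -c "
from h import *
print(ctrl.finish_job())"
```

```text
the job is handed in; nothing more can be done
None
```

The white board is home: flush along the rail (about 0.1° off parallel), its end up against the square block and the arm clear; the job is handed in, but no verdict was returned.

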